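Put the snap-setting dies away in their blocks

ROBOT

A 6-joint arm with a two-finger parallel gripper is mounted at the origin on the work surface. World frame = base frame: x ahead of the robot, y to its left, z up, the work surface at z = 0. Lengths are in m, angles in rad, forces in N, time in s.
With the tool pointing down it reaches from about 0.35 to 0.775 m from the base axis. Payload 7.3 kg.
Tool frame: the origin (TCP) lies at the very end of the fingers, on their centre line; the grasp point (between the pads) lies 19 mm behind it; z points along the fingers, x is the direction in which the jaws open and shut, and the axes are right-handed (so a half turn about z gives the same grasp; the last joint's range is limited). The gripper opens to 92 mm and grips with 3 to 60 N. Pads are 19 mm wide; open, the fingers measure 130 mm over their backs; the gripper's body (75 mm by 190 mm) begins 47 mm behind the grasp point.
Start: joints at [1.051, 0.342, 1.524, -0, 1.275, -0.146], TCP at [0.192, 0.489, 0.227] pointing down, gripper open.
Joint ranges: [-2.53, 2.53], [-0.77, 2.02], [0.04, 2.7], [-1, 4.14], [0.28, 2.66], [-3.11, 3.11]. Speed limits (rad/s): [2.57, 2.57, 3.14, 3.14, 3.14, 3.14].

INTERFACE

Orientations are given as [roll, pitch, yaw] about the fixed x, y, z axes, in that order (R = Rz(yaw) Ry(pitch) Rx(roll)).
In Python, from cell import robot, read_camera, nets gives the robot as it stands. The module is installed in compiled form; this text tells all that it offers.
- The arm moves only by the tool carry_out, never from a script. Its arguments are lists of equal length, an entry for each row: "translation": the shift along the tool's x, y, z in m, a list of three; "turn": the turn, a rotation vector about the tool's x, y, z in rad, a list of three; "gripper": the gripper's target within -1 to 1 (shut at 1, half-way at 0, fully open at -1). A call has 1 to 10 rows; each row shifts and turns the commanded pose from where the row before left it, along the tool's axes as they then stand; what a row does not reach is not made up. A row lasts 1/10 s, in which the tool goes at most 50 mm and 8.59 degrees, less where a joint would pass 70% of its speed; a pose out of reach is approached as far as the arm can. A call with a gripper value outside its range is refused whole. The fingers move at their own pace and stop on an object; "squeeze" is the grip in N (left out, the last holds). Time passes only in rows, so rows that do not move let the fingers close. It gives the time, the measured TCP pose, the force and the opening at its end, in the units of the state.
- robot.observe(): the state, without advancing time (a new reading comes with each control period).
- read_camera(name): name is "scene" or "top"; returns a dict with "img" (420x560x3 uint8, red, green, blue), "fx", "fy", "cx", "cy" (pixels), "distortion" ([k1, k2, p1, p2, k3] as OpenCV has them; the pictures are not rectified), "world_from_camera" (4x4, takes a point from camera to world coordinates). Camera axes: x right, y down, z forward; pixel columns grow to the right and rows downward; lengths in m; the calibration is good to about 2 mm. A picture is of the moment at which its call begins. There is no depth.
- robot.hand_in(): hands the job in, once; it reports no verdict.
Trained networks look in a picture, given as the dict that the camera call returned (one of the last four; its "shot" number tells which), for a name from the list of things; names that differ only in an ending like _2 or _b are one class to them, and where a whole thing is asked for, a point or a joint stands for the part that bears it (a point fixed in the world has none). Each returns a list of dicts, best first, with "score" (0 to 1); they miss things now and then, are a little off and sometimes report something else, mostly with a low value. They report only what shows in the picture. A call takes as long as a camera call. They do not tell look-alikes from the thing itself.
- nets.regions_of(picture, name): "region" (420x560 bool, what is visible of it) and "pixel" ([column, row] in pixels, amid what is visible of it).
- nets.tip_of(picture, name): "pixel" ([column, row] in pixels: a listed point, or the origin of a listed thing).
The state is a dict: "time": time; "qpos": joint angles; "qvel": joint speeds; "joint_efforts": joint torques, N m; "tool_pos": TCP position; "tool_rot": TCP orientation; "contact_force": force on the tool from outside, world axes, zero at the start; "torque": the same for the moment, N m; "opening": finger opening in m.
Only numpy, scipy, OpenCV 4.12 (cv2) and the standard library are available. Lean on these libraries where they do the work, as an engineer would, in place of code of your own. Each camera call takes 0.05 s, during which the arm holds its last target. There are 200 camera calls.

TASK

Put the snap-setting tooling back in its wooden blocks: the large and the small round lower die each go right way up into the round recess of their own size, with the matching punch standing shank up in the cup of its die (broad punch in the large die, slim punch in the small one), and the oblong anvil plate goes, hollows up, into the oblong recess. Everything must sit fully down in its place; set the pieces down, do not drop them, and leave the tray of snap parts and the shears where they are.

Things in the scene. Friction and masses are not known exactly. Their poses are not given: they have to be found in the camera images.
- big_die: Lower die of the large snap set, bare steel, about 480 g: round flange 64 mm diameter and 10 mm high, above it a round body 54 mm diameter up to 28 mm, with an open round cup in its top 46 mm across and 5 mm deep (cup floor 23 mm above the underside). Stands upright on the glass-topped board, whose top is 10 mm above the work surface. Origin: centre of its underside; z up through the cup.
- small_die: Lower die of the small snap set, bare steel, about 220 g: round flange 46 mm diameter and 10 mm high, above it a round body 40 mm diameter up to 24 mm, with an open round cup in its top 32 mm across and 5 mm deep (cup floor 19 mm above the underside). Stands upright on the board. Origin: centre of its underside; z up through the cup.
- broad_punch: Upper punch of the large snap set, bare steel, about 180 g, standing working face down on the board: round boss 34 mm diameter and 14 mm high, tapering over 4 mm to a 20 mm diameter shank, 48 mm high in all. It belongs in the cup of the large die (it does not fit in the small one). Origin: centre of its underside (the working face); z up along the shank.
- slim_punch: Upper punch of the small snap set, bare steel, about 60 g, standing working face down on the board: round boss 20 mm diameter and 12 mm high, tapering over 4 mm to a 12 mm diameter shank, 42 mm high in all. It belongs in the cup of the small die. Origin: centre of its underside (the working face); z up along the shank.
- anvil_plate: Anvil plate: oblong bare steel block 66 mm (its x) by 34 mm (its y) by 22 mm high, about 380 g, with a row of four graded round hollows along its top. Lies hollows up on the board. Origin: centre of its underside; z up.
- big_block: Pale beech storage block, its recess lined with thin grey felt, fixed on the board, 20 mm high, 110 x 110 mm, with a round recess 80 mm across, for the large die set. Recess 8 mm deep with its floor 12 mm above the block's underside. Origin: centre of its underside, which is also under the centre of the recess; z up.
- small_block: Pale beech storage block, its recess lined with thin grey felt, fixed on the board, 20 mm high, 90 x 90 mm, with a round recess 60 mm across, for the small die set. Recess 8 mm deep with its floor 12 mm above the block's underside. Origin: centre of its underside, which is also under the centre of the recess; z up.
- oblong_block: Pale beech storage block, its recess lined with thin grey felt, fixed on the board, 20 mm high, 110 mm (its x) by 80 mm (its y), with an oblong recess 82 mm (x) by 50 mm (y), for the anvil plate. Recess 8 mm deep with its floor 12 mm above the block's underside. Origin: centre of its underside, which is also under the centre of the recess; z up.
- snap_tray: Bystander, loose: clear open tray 150 mm (its x) by 110 mm (its y) by 22 mm high, with three compartments of brass, nickel and white plastic snap parts. To be left alone. Origin: centre of its underside.
- shears: Bystander, loose: tailor's shears lying on the board, about 220 mm long with black handles (blades towards its +x, handles towards -x), 12 mm high, bows 84 mm wide. To be left alone. Origin: under the pivot screw, on the board.
There are look-alikes about, which are no part of the job. Leave any red or yellow look-alike of the anvil_plate alone.

How it is judged:
By the outcome, as a careful person would: the job done as asked, in the order asked, and still so for the second after the job is handed in, with the robot touching nothing.
It also fails if it takes over 115 s, if anything falls off the work surface, if the arm or the gripper's body presses on something with over 40 N, if the wrist force passes 120 N, or if a joint passes its speed limit or range.

## Working session

There is one attempt and no reset: what is moved stays moved. The work goes in short steps, Python scripts to look and compute and a tool call to move; the robot and the scene stay as the last step left them, time stands still between calls to the robot, and variables do not carry over. Pictures are saved under pics/ and viewed, about 12 in all and at most 16, crops included, and the job is handed in when it is done.

Besides the shell and the picture viewer there is one more tool, called as a command line: name --argument value ..., lists and objects as JSON in quotes. carry_out: Moves the arm, as the interface text tells. Its arguments: {"type":"object","properties":{"translation":{"type":"array","items":{"type":"array","items":{"type":"number"}}},"turn":{"type":"array","items":{"type":"array","items":{"type":"number"}}},"gripper":{"type":"array","items":{"type":"number"}},"squeeze":{"type":"number"}},"required":["translation","turn","gripper"]}

```bash
mkdir -p pics; cat > h.py <<'E'
import numpy as np, cv2
from cell import robot, read_camera, nets
def w(pic,px,z):
    K=np.array([[pic['fx'],0,pic['cx']],[0,pic['fy'],pic['cy']],[0,0,1]])
    n=cv2.undistortPoints(np.array([[px]],float),K,np.array(pic['distortion'],float))[0,0]
    T=np.array(pic['world_from_camera']);d=T[:3,:3]@[n[0],n[1],1];o=T[:3,3]
    return o+d*(z-o[2])/d[2]
def proj(pic,P):
    K=np.array([[pic['fx'],0,pic['cx']],[0,pic['fy'],pic['cy']],[0,0,1]])
    T=np.linalg.inv(np.array(pic['world_from_camera']))
    return cv2.projectPoints(np.array(P,float).reshape(-1,3),cv2.Rodrigues(T[:3,:3])[0],T[:3,3],K,np.array(pic['distortion'],float))[0][:,0]
def save(img,n): cv2.imwrite('pics/'+n,np.ascontiguousarray(img[:,:,::-1]))
E
python3 - <<'E'
from h import *
print({k:v for k,v in robot.observe().items()})
for c in('top','scene'):
    p=read_camera(c); save(p['img'],c+'0.png'); print(c,np.round(p['world_from_camera'],3).tolist(),p['fx'])
    for n in 'big_die small_die broad_punch slim_punch anvil_plate big_block small_block oblong_block snap_tray shears'.split():
        for t in nets.tip_of(p,n)[:3]:
            z=.01
            print(n,round(t['score'],2),np.round(t['pixel'],1),np.round(w(p,t['pixel'],z),3))
E
```

```text
{'time': 0.0, 'qpos': array([ 1.05100834e+00,  3.42670685e-01,  1.52499511e+00, -1.34040016e-05,
        1.27540129e+00, -1.46021909e-01]), 'qvel': array([-9.17066714e-04, -1.05459418e-03,  2.46846542e-04, -1.38531558e-03,
        5.57908149e-05,  1.46757517e-04]), 'joint_efforts': array([-1.27938718e-03, -4.31236768e+01, -2.44219011e+01,  7.16400566e-02,
        5.59217006e-02, -1.21401745e-04]), 'tool_pos': array([0.19148371, 0.4884059 , 0.22607962]), 'tool_rot': array([-3.14139080e+00,  1.46060675e-03,  1.19703431e+00]), 'contact_force': array([-1.35607996,  0.33525041,  0.15367634]), 'torque': array([-0.01668226, -0.04860241,  0.01629016]), 'opening': 0.09170843883624526}
top [[-0.016, -0.999, 0.05, 0.386], [-1.0, 0.015, -0.019, 0.011], [0.019, -0.05, -0.999, 1.198], [0.0, 0.0, 0.0, 1.0]] 409.88351977857013
big_die 0.83 [166.3 233.2] [0.381 0.308 0.01 ]
small_die 0.56 [317.2 214.5] [ 0.428 -0.128  0.01 ]
broad_punch 0.64 [385.  243.5] [ 0.34  -0.324  0.01 ]
slim_punch 0.46 [223.3 223.6] [0.406 0.144 0.01 ]
anvil_plate 0.82 [381.5 296.7] [ 0.187 -0.309  0.01 ]
anvil_plate 0.8 [157
[... 386 characters left out ...]
 -0.183, 0.233], [-0.013, -0.632, -0.775, 1.061], [0.0, 0.0, 0.0, 1.0]] 529.1073108060423
big_die 0.72 [410.1 219.8] [0.364 0.304 0.01 ]
small_die 0.6 [237.3 199.4] [ 0.415 -0.136  0.01 ]
broad_punch 0.56 [181.8 164. ] [ 0.335 -0.325  0.01 ]
slim_punch 0.57 [339.1 219.3] [0.409 0.132 0.01 ]
anvil_plate 0.87 [289.5 220.8] [0.447 0.014 0.01 ]
anvil_plate 0.78 [201.7 132.3] [ 0.201 -0.319  0.01 ]
anvil_plate 0.58 [428.9 175.2] [0.199 0.332 0.01 ]
big_block 0.55 [374.4 312.9] [0.644 0.261 0.01 ]
small_block 0.87 [261.9 292.3] [0.661 0.008 0.01 ]
oblong_block 0.76 [170.5 259.1] [ 0.633 -0.229  0.01 ]
snap_tray 0.94 [471.  293.4] [0.537 0.461 0.01 ]
shears 0.65 [103.3 212.1] [ 0.545 -0.452  0.01 ]
```

```bash
python3 - <<'E'
import cv2
a=cv2.imread('pics/top0.png');b=cv2.imread('pics/scene0.png')
cv2.imwrite('pics/top0c.png',cv2.resize(a[100:320,80:460],(800,463),interpolation=cv2.INTER_CUBIC))
E
```

```text
(no output)
```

View pics/top0c.png

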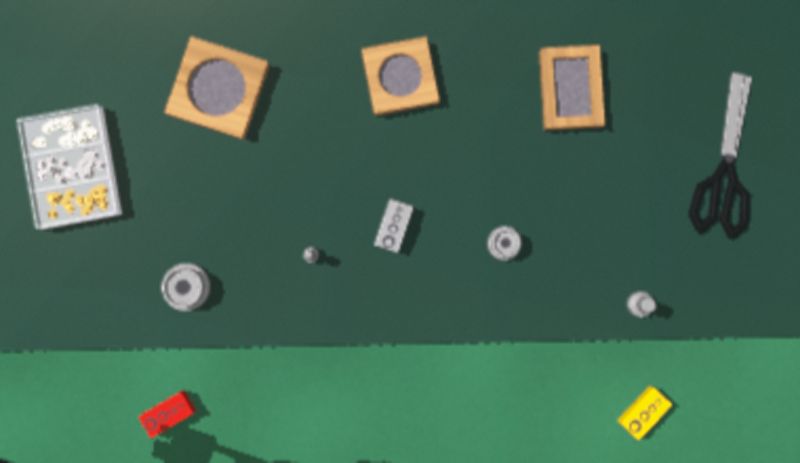

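View pics/scene0.png

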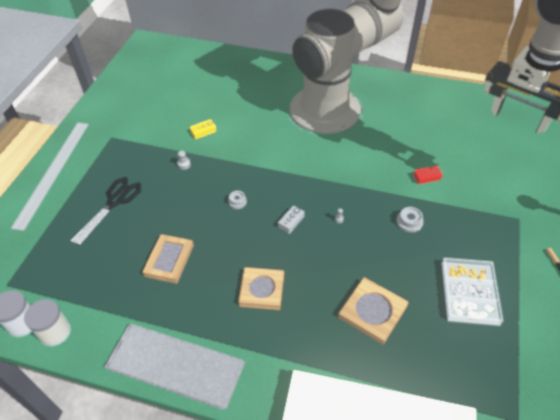

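The top view shows the big die at crop (186,287), slim punch (311,255), steel anvil (394,226), small die (505,243) and broad punch (641,304). The blocks are along the top edge. The red and yellow look-alikes lie off the board. Next I fit silhouettes for exact poses.

```bash
cat >> h.py <<'E'
from scipy.optimize import minimize
def ring(r,z): 
    a=np.linspace(0,2*np.pi,40,endpoint=False); return np.c_[r*np.cos(a),r*np.sin(a),0*a+z]
def box(x,y,h): return np.array([[sx*x/2,sy*y/2,z] for sx in(-1,1) for sy in(-1,1) for z in(0,h)])
cyl=lambda r,a,b:np.r_[ring(r,a),ring(r,b)]
M={'big_die':[cyl(.032,0,.01),cyl(.027,.01,.028)],'small_die':[cyl(.023,0,.01),cyl(.02,.01,.024)],
'broad_punch':[np.r_[cyl(.017,0,.014),ring(.01,.018)],cyl(.01,.014,.048)],
'slim_punch':[np.r_[cyl(.01,0,.012),ring(.006,.016)],cyl(.006,.012,.042)],
'anvil_plate':[box(.066,.034,.022)],'big_block':[box(.11,.11,.02)],'small_block':[box(.09,.09,.02)],'oblong_block':[box(.11,.08,.02)]}
S=8
def mask(p,n,v,z0,o,sz):
    c,s=np.cos(v[2]),np.sin(v[2]);m=np.zeros((sz*S,sz*S),np.uint8)
    for P in M[n]:
        Q=np.c_[c*P[:,0]-s*P[:,1]+v[0],s*P[:,0]+c*P[:,1]+v[1],P[:,2]+z0]
        q=(proj(p,Q)-o+.5)*S-.5
        cv2.fillConvexPoly(m,cv2.convexHull(np.round(q*16).astype(np.int32)),1,shift=4)
    return cv2.resize(m.astype(np.float32),(sz,sz),interpolation=cv2.INTER_AREA)
def fit(ps,n,xy,z0=.01,yaws=(0,),sz=80):
    obs=[]
    for p in ps:
        pr=proj(p,[[xy[0],xy[1],z0+.01]])[0]
        c=[r for r in nets.regions_of(p,n) if np.hypot(*(np.array(r['pixel'])-pr))<12]
        if c:
            o=np.clip(np.round(pr-sz/2),0,[560-sz,420-sz]).astype(int)
            obs.append((p,o,c[0]['region'][o[1]:o[1]+sz,o[0]:o[0]+sz].astype(np.float32)))
    def cost(v): return sum(np.abs(mask(p,n,v,z0,o,sz)-m).sum()/m.sum() for p,o,m in obs)/len(obs)
    best=None
    for y in yaws:
        x0=np.array([*xy,y]);sx=np.array([x0,x0+[.006,0,0],x0+[0,.006,0],x0+[0,0,.2]])
        r=minimize(cost,x0,method='Nelder-Mead',options=dict(initial_simplex=sx,xatol=1e-4,fatol=1e-4,maxiter=150))
        if best is None or r.fun<best.fun: best=r
    return best.x,best.fun,len(obs)
E
python3 - <<'E'
from h import *
ps=[read_camera('top'),read_camera('scene')]
G={'big_die':(.375,.306),'small_die':(.42,-.132),'broad_punch':(.337,-.325),'slim_punch':(.407,.138),'anvil_plate':(.449,.016),'big_block':(.643,.259),'small_block':(.658,.007),'oblong_block':(.631,-.225)}
for n,g in G.items():
    for q in(ps,ps[:1],ps[1:]):
        v,f,k=fit(q,n,g,yaws=(-.4,0,.4) if n[-5:]in('block','plate') else (0,))
        print(n,k,np.round(v,4),round(f,3))
E
```

```text
big_die 2 [0.3718 0.3028 0.1512] 0.056
big_die 1 [0.3724 0.3022 0.1138] 0.059
big_die 1 [0.371  0.3034 0.1492] 0.04
small_die 1 [ 0.4229 -0.1312  0.0045] 0.146Traceback (most recent call last):
  File "<stdin>", line 6, in <module>
  File "h.py", line 42, in fit
    r=minimize(cost,x0,method='Nelder-Mead',options=dict(initial_simplex=sx,xatol=1e-4,fatol=1e-4,maxiter=150))
    res = _minimize_neldermead(fun, x0, args, callback, bounds=bounds,
                               **options)
    fsim[k] = func(sim[k])
              ~~~~^^^^^^^^
    fx = function(np.copy(x), *(wrapper_args + args))
  File "h.py", line 38, in cost
    def cost(v): return sum(np.abs(mask(p,n,v,z0,o,sz)-m).sum()/m.sum() for p,o,m in obs)/len(obs)
                        ~~~~~~~~~~~~~~~~~~~~~~~~~~~~~~~~~~~~~~~~~~~~~~~~~~~~~~~~~~~~~~~~~^~~~~~~~~
ZeroDivisionError: division by zero
```

```bash
cat > m.py <<'E'
from h import *
ps=[read_camera('top'),read_camera('scene')]
G={'small_die':(.42,-.132),'broad_punch':(.337,-.325),'slim_punch':(.407,.138),'anvil_plate':(.449,.016),'big_block':(.643,.259),'small_block':(.658,.007),'oblong_block':(.631,-.225)}
for n,g in G.items():
    for q in(ps,ps[:1],ps[1:]):
        try:
            v,f,k=fit(q,n,g,yaws=(-.4,0,.4) if n[-5:]in('block','plate') else (0,))
            print(n,k,np.round(v,4),round(f,3))
        except ZeroDivisionError: print(n,'none')
# recess centroids, top view, at rim height
p=ps[0];hsv=cv2.cvtColor(p['img'],cv2.COLOR_RGB2HSV)
for n in('big_block','small_block','oblong_block'):
    u=proj(p,[[*G[n],.03]])[0].astype(int);W=22
    c=hsv[u[1]-W:u[1]+W,u[0]-W:u[0]+W];m=((c[...,1]<75)&(c[...,2]>70)).astype(np.uint8)
    k,l,st,ce=cv2.connectedComponentsWithStats(m);i=l[W,W]
    print(n,'recess',st[i],np.round(w(p,ce[i]+u-W,.026),4))
E
python3 m.py
```

```text
small_die 2 [ 0.4242 -0.1322 -0.0239] 0.12
small_die 1 [ 0.4263 -0.1336 -0.0908] 0.137
small_die 1 [ 0.4228 -0.1321 -0.0481] 0.053
broad_punch 1 [ 0.3374 -0.3186 -0.0682] 0.168
broad_punch none
broad_punch 1 [ 0.3374 -0.3186 -0.0682] 0.168
slim_punch 2 [0.4127 0.1315 0.236 ] 0.377
slim_punch 1 [0.4128 0.1303 0.27  ] 0.218
slim_punch 1 [0.4104 0.1329 0.2293] 0.416
anvil_plate 2 [ 0.4495  0.0188 -0.325 ] 0.136
anvil_plate 1 [ 0.4502  0.0188 -0.3502] 0.108
anvil_plate 1 [ 0.448   0.0193 -0.269 ] 0.148
big_block 2 [0.6429 0.2574 1.2386] 0.033
big_block 1 [0.6433 0.2571 1.2377] 0.027
big_block 1 [0.642  0.2577 1.2373] 0.032
small_block 1 [0.6562 0.0061 0.1737] 0.049
small_block none
small_block 1 [0.6562 0.0061 0.1737] 0.049
oblong_block 2 [ 0.637  -0.231   0.0265] 0.053
oblong_block 1 [ 0.6377 -0.23    0.0405] 0.063
oblong_block 1 [ 0.6364 -0.2314  0.0262] 0.037
big_block recess [ 11   9  27  27 567] [0.6444 0.2567 0.026 ]
small_block recess [ 13  13  20  20 312] [0.6578 0.006  0.026 ]
oblong_block recess [ 16   6  18  29 444] [ 0.6385 -0.23    0.026 ]
```

carry_out --translation '[[0, 0, 0], [0, 0, 0], [0, 0, 0], [-0.031, 0.03, 0.02], [-0.031, 0.03, 0.02], [-0.031, 0.03, 0.02], [-0.031, 0.03, 0.02], [-0.031, 0.03, 0.02], [-0.031, 0.03, 0.02], [0, 0, 0]]' --turn '[[0, 0, -0.125], [0, 0, -0.125], [0, 0, -0.124], [0, 0, 0], [0, 0, 0], [0, 0, 0], [0, 0, 0], [0, 0, 0], [0, 0, 0], [0, 0, 0]]' --gripper '[-1, -1, -1, -1, -1, -1, -1, -1, -1, -1]' --squeeze 40

```text
time: 4.05
tool_pos: [0.3737, 0.2991, 0.1046]
tool_rot: [-3.139, 0.003, 1.566]
contact_force: [-0.0, -0.1, 0.6]
opening: 0.092
```

carry_out --translation '[[0, 0, 0.025], [0, 0, 0.025], [0, 0, 0.015], [0, 0, 0], [0, 0, 0]]' --turn '[[0, 0, 0], [0, 0, 0], [0, 0, 0], [0, 0, 0], [0, 0, 0]]' --gripper '[-1, -1, -1, -1, -1]'

```text
time: 4.55
tool_pos: [0.3717, 0.3035, 0.0423]
tool_rot: [3.141, -0.0, 1.572]
contact_force: [-0.0, 0.5, 0.4]
opening: 0.092
```

```bash
python3 - <<'E'
from h import *
s=robot.observe();print(s['tool_pos'],s['tool_rot'],np.abs(s['qvel']).max())
E
```

```text
[0.3716913  0.30348195 0.0422946 ] [ 3.14124615e+00 -3.78480358e-04  1.57157218e+00] 0.017298128170717474
```

carry_out --translation '[[0, 0, 0.012], [0, 0, 0.008], [0, 0, 0], [0, 0, 0], [0, 0, 0], [0, 0, 0], [0, 0, 0], [0, 0, 0], [0, 0, 0], [0, 0, 0]]' --turn '[[0, 0, 0], [0, 0, 0], [0, 0, 0], [0, 0, 0], [0, 0, 0], [0, 0, 0], [0, 0, 0], [0, 0, 0], [0, 0, 0], [0, 0, 0]]' --gripper '[-1, -1, -1, 1, 1, 1, 1, 1, 1, 1]'

```text
time: 5.55
tool_pos: [0.3718, 0.3027, 0.0218]
tool_rot: [3.142, 0.0, 1.571]
contact_force: [-0.5, -0.7, 2.4]
opening: 0.0532
```

carry_out --translation '[[0, 0, -0.01], [0, 0, -0.02], [0, 0, -0.03], [-0.0077, 0.0453, 0], [-0.0077, 0.0453, 0], [-0.0077, 0.0453, 0], [-0.0077, 0.0453, 0], [-0.0077, 0.0453, 0], [-0.0072, 0.0453, 0], [0, 0, 0]]' --turn '[[0, 0, 0], [0, 0, 0], [0, 0, 0], [0, 0, 0], [0, 0, 0], [0, 0, 0], [0, 0, 0], [0, 0, 0], [0, 0, 0], [0, 0, 0]]' --gripper '[1, 1, 1, 1, 1, 1, 1, 1, 1, 1]'

```text
time: 6.55
tool_pos: [0.6485, 0.2547, 0.0804]
tool_rot: [3.139, 0.0, 1.567]
contact_force: [-1.0, -0.0, -5.4]
opening: 0.0529
```

carry_out --translation '[[0, 0, 0.015], [0, 0, 0.01], [0, 0, 0], [0, 0, 0]]' --turn '[[0, 0, 0], [0, 0, 0], [0, 0, 0], [0, 0, 0]]' --gripper '[1, 1, 1, 1]'

```text
time: 6.95
tool_pos: [0.6423, 0.2577, 0.0563]
tool_rot: [-3.14, 0.0, 1.572]
contact_force: [-0.3, -0.0, -5.1]
opening: 0.0531
```

```bash
python3 - <<'E'
from h import *
p=read_camera('scene');a=p['img'][220:400,260:500];q=read_camera('top');b=q['img'][90:225,100:280]
save(np.hstack([cv2.resize(a,(480,360)),cv2.resize(b,(320,240))[:,:].repeat(1,0) if 0 else cv2.copyMakeBorder(cv2.resize(b,(320,240)),0,120,0,0,0)]),'a1.png')
s=robot.observe();print(s['tool_pos'],s['opening'],s['contact_force'])
E
```

```text
[0.64334147 0.25770788 0.05744769] 0.05321183957196389 [ 0.01260029  0.86816262 -4.89737298]
```

View pics/a1.png

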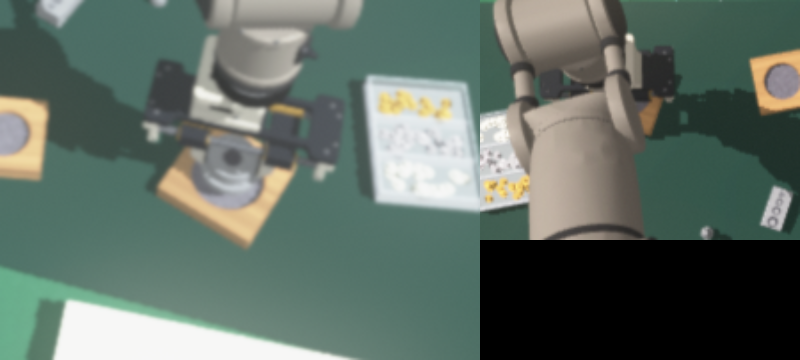

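carry_out --translation '[[0, 0, 0.01], [0, 0, 0.006], [0, 0, 0.003], [0, 0, 0.002], [0, 0, 0.001], [0, 0, 0.001], [0, 0, 0]]' --turn '[[0, 0, 0], [0, 0, 0], [0, 0, 0], [0, 0, 0], [0, 0, 0], [0, 0, 0], [0, 0, 0]]' --gripper '[1, 1, 1, 1, 1, 1, 1]'

```text
time: 7.75
tool_pos: [0.6437, 0.2572, 0.034]
tool_rot: [3.141, -0.0, 1.571]
contact_force: [0.5, -0.3, -4.8]
opening: 0.0529
```

carry_out --translation '[[0, 0, 0.0006], [0, 0, 0.0006], [0, 0, 0]]' --turn '[[0, 0, 0], [0, 0, 0], [0, 0, 0]]' --gripper '[1, 1, 1]'

```text
time: 8.05
tool_pos: [0.6438, 0.2572, 0.0339]
tool_rot: [3.14, -0.0, 1.571]
contact_force: [-3.7, -0.9, 5.5]
opening: 0.0534
```

carry_out --translation '[[0, 0, 0], [0, 0, 0], [0, 0, 0], [0, 0, 0], [0, 0, -0.02], [0, 0, -0.025], [0, 0, -0.025], [-0.02, -0.011, 0], [-0.0445, -0.023, 0], [-0.0445, -0.023, 0]]' --turn '[[0, 0, 0], [0, 0, 0], [0, 0, 0], [0, 0, 0], [0, 0, 0], [0, 0, 0], [0, 0, 0], [0, 0, 0], [0, 0, 0], [0, 0, 0]]' --gripper '[-1, -1, -1, -1, -1, -1, -1, -1, -1, -1]'

```text
time: 9.05
tool_pos: [0.5859, 0.1478, 0.1024]
tool_rot: [3.141, -0.0, 1.573]
contact_force: [0.7, -1.3, 0.4]
opening: 0.0917
```

carry_out --translation '[[-0.04, -0.023, 0], [-0.04, -0.023, 0], [-0.04, -0.023, 0], [-0.04, -0.023, 0], [-0.04, -0.023, 0], [-0.04, -0.023, 0], [-0.0405, -0.0245, 0], [0, 0, 0], [0, 0, 0]]' --turn '[[0, 0, 0], [0, 0, 0], [0, 0, 0], [0, 0, 0], [0, 0, 0], [0, 0, 0], [0, 0, 0], [0, 0, 0], [0, 0, 0]]' --gripper '[-1, -1, -1, -1, -1, -1, -1, -1, -1]'

```text
time: 9.95
tool_pos: [0.4241, -0.1332, 0.1028]
tool_rot: [3.141, 0.0, 1.568]
contact_force: [0.4, -0.6, 0.1]
opening: 0.0919
```

```bash
python3 - <<'E'
from h import *
s=robot.observe();print(s['tool_pos'],s['tool_rot'],np.abs(s['qvel']).max())
p=read_camera('scene');q=read_camera('top')
save(p['img'],'a2.png')
for pp in([p,q],[p],[q]):
  for n,xy,z in(('big_die',(.644,.257),.022),('small_die',(.424,-.132),.01),('slim_punch',(.411,.132),.01),('broad_punch',(.337,-.319),.01)):
    try: print(n,fit(pp,n,xy,z))
    except ZeroDivisionError: pass
E
```

```text
[ 0.42411544 -0.13321616  0.10275531] [3.14070643e+00 2.71978426e-05 1.56775337e+00] 0.05249368290956912
big_die (array([0.6434105 , 0.25681724, 0.14226043]), np.float64(0.10933196544647217), 2)
small_die (array([ 0.42196922, -0.13104749,  0.07922137]), np.float64(0.20987991988658905), 1)
slim_punch (array([0.4128771 , 0.13159624, 0.07390856]), np.float64(0.13671875), 1)
broad_punch (array([ 0.33737659, -0.3191046 ,  0.10876425]), np.float64(0.2558981776237488), 1)
big_die (array([0.64165595, 0.25661642, 0.0712133 ]), np.float64(0.08138406276702881), 1)
small_die (array([ 0.42196922, -0.13104749,  0.07922137]), np.float64(0.20987991988658905), 1)
broad_punch (array([ 0.33737659, -0.3191046 ,  0.10876425]), np.float64(0.2558981776237488), 1)
big_die (array([0.64450688, 0.25712124, 0.28582753]), np.float64(0.12876863777637482), 1)
slim_punch (array([0.4128771 , 0.13159624, 0.07390856]), np.float64(0.13671875), 1)
```

View pics/a2.png

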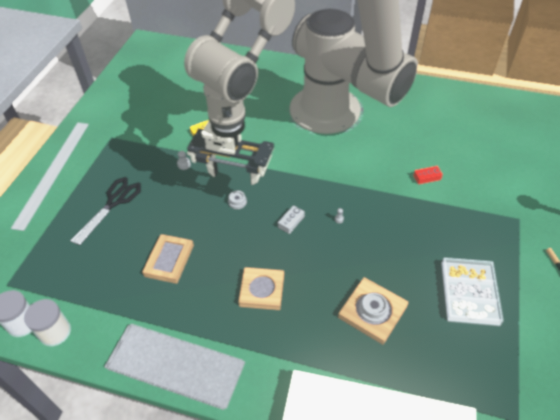

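The big die now sits in its recess, at pixel (375,305). The gripper is above the small die at (237,199).

carry_out --translation '[[0, 0, 0.03], [0, 0, 0.03], [0, 0, 0.015], [0, 0, 0.006], [0, 0, 0], [0, 0, 0], [0, 0, 0], [0, 0, 0], [0, 0, 0], [0, 0, 0]]' --turn '[[0, 0, 0], [0, 0, 0], [0, 0, 0], [0, 0, 0], [0, 0, 0], [0, 0, 0], [0, 0, 0], [0, 0, 0], [0, 0, 0], [0, 0, 0]]' --gripper '[-1, -1, -1, -1, -1, 1, 1, 1, 1, 1]'

```text
time: 11.85
tool_pos: [0.4244, -0.1323, 0.0218]
tool_rot: [3.141, 0.0, 1.571]
contact_force: [-0.1, -0.1, 0.1]
opening: 0.0564
```

carry_out --translation '[[0, 0, 0], [0, 0, 0], [0, 0, 0]]' --turn '[[0, 0, 0], [0, 0, 0], [0, 0, 0]]' --gripper '[1, 1, 1]'

```text
time: 12.15
tool_pos: [0.4242, -0.1322, 0.0215]
tool_rot: [3.141, -0.0, 1.571]
contact_force: [-0.3, 0.5, 0.7]
opening: 0.0388
```

carry_out --translation '[[0, 0, -0.01], [0, 0, -0.02], [0, 0, -0.025], [0.023, 0.0388, 0], [0.023, 0.0388, 0], [0.023, 0.0388, 0], [0.023, 0.0388, 0], [0.023, 0.0388, 0], [0.023, 0.0388, 0], [0, 0, 0]]' --turn '[[0, 0, 0], [0, 0, 0], [0, 0, 0], [0, 0, 0], [0, 0, 0], [0, 0, 0], [0, 0, 0], [0, 0, 0], [0, 0, 0], [0, 0, 0]]' --gripper '[1, 1, 1, 1, 1, 1, 1, 1, 1, 1]'

```text
time: 13.15
tool_pos: [0.6606, 0.0091, 0.0763]
tool_rot: [3.138, -0.001, 1.574]
contact_force: [0.4, 0.5, -1.9]
opening: 0.0391
```

carry_out --translation '[[0, 0, 0.015], [0, 0, 0.01], [0, 0, 0], [0, 0, 0], [0, 0, 0]]' --turn '[[0, 0, 0], [0, 0, 0], [0, 0, 0], [0, 0, 0], [0, 0, 0]]' --gripper '[1, 1, 1, 1, 1]'

```text
time: 13.65
tool_pos: [0.657, 0.0052, 0.0521]
tool_rot: [3.141, 0.0, 1.57]
contact_force: [0.4, -0.5, -2.6]
opening: 0.0394
```

carry_out --translation '[[0, 0, 0.008], [0, 0, 0.005], [0, 0, 0.003], [0, 0, 0.001], [0, 0, 0.0008], [0, 0, 0.0006], [0, 0, 0]]' --turn '[[0, 0, 0], [0, 0, 0], [0, 0, 0], [0, 0, 0], [0, 0, 0], [0, 0, 0], [0, 0, 0]]' --gripper '[1, 1, 1, 1, 1, 1, 1]'

```text
time: 14.35
tool_pos: [0.657, 0.0059, 0.0336]
tool_rot: [3.141, -0.0, 1.571]
contact_force: [-2.3, 0.8, 1.4]
opening: 0.0388
```

carry_out --translation '[[0, 0, 0], [0, 0, 0], [0, 0, 0], [0, 0, 0], [0, 0, 0], [0, 0, -0.02], [0, 0, -0.025], [0, 0, -0.025], [-0.017, -0.016, 0], [-0.03, -0.03, 0]]' --turn '[[0, 0, 0], [0, 0, 0], [0, 0, 0], [0, 0, 0], [0, 0, 0], [0, 0, 0], [0, 0, 0], [0, 0, 0], [0, 0, 0], [0, 0, 0]]' --gripper '[-1, -1, -1, -1, -1, -1, -1, -1, -1, -1]'

```text
time: 15.35
tool_pos: [0.6123, -0.0403, 0.1041]
tool_rot: [3.138, 0.0, 1.574]
contact_force: [0.2, -0.9, -0.8]
opening: 0.092
```

carry_out --translation '[[-0.031, -0.0304, 0], [-0.031, -0.0304, 0], [-0.031, -0.0304, 0], [-0.031, -0.0304, 0], [-0.031, -0.0304, 0], [-0.031, -0.0304, 0], [-0.031, -0.0304, 0], [-0.031, -0.0304, 0], [-0.031, -0.0304, 0], [0, 0, 0]]' --turn '[[0, 0, 0], [0, 0, 0], [0, 0, 0], [0, 0, 0], [0, 0, 0], [0, 0, 0], [0, 0, 0], [0, 0, 0], [0, 0, 0], [0, 0, 0]]' --gripper '[-1, -1, -1, -1, -1, -1, -1, -1, -1, -1]'

```text
time: 16.35
tool_pos: [0.3348, -0.3236, 0.1034]
tool_rot: [3.142, 0.002, 1.566]
contact_force: [1.1, -0.4, 0.3]
opening: 0.0918
```

```bash
python3 - <<'E'
from h import *
p=read_camera('scene');q=read_camera('top')
s=robot.observe();print(s['tool_pos'],s['tool_rot'])
save(np.hstack([cv2.resize(p['img'][130:330,140:420],(560,400)),cv2.resize(q['img'][100:300,340:460],(240,400))]),'a3.png')
for pp in([p],[q]):
  for n,xy,z in(('small_die',(.657,.006),.022),('slim_punch',(.411,.132),.01)):
    try: print(n,fit(pp,n,xy,z))
    except ZeroDivisionError: pass
E
```

```text
[ 0.33698761 -0.32084794  0.10323203] [3.14115928e+00 1.33425249e-05 1.56815533e+00]
small_die (array([0.65555684, 0.00621654, 0.03440221]), np.float64(0.06602678447961807), 1)
slim_punch (array([0.41074322, 0.13281125, 0.0422743 ]), np.float64(0.16079215705394745), 1)
small_die (array([0.65771864, 0.00516075, 0.15295571]), np.float64(0.07223732024431229), 1)
slim_punch (array([0.41202983, 0.13174999, 0.0357878 ]), np.float64(1.803125023841858), 1)
```

View pics/a3.png

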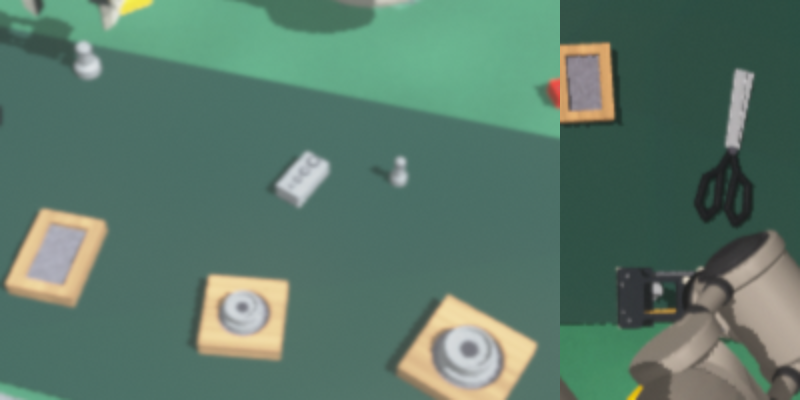

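Both dies are seated, and the fingers are around the broad punch. Now the grasp.

carry_out --translation '[[0, 0, 0.03], [0, 0, 0.025], [0, 0, 0.012], [0, 0, 0.006], [0, 0, 0], [0, 0, 0], [0, 0, 0], [0, 0, 0], [0, 0, 0], [0, 0, 0]]' --turn '[[0, 0, 0], [0, 0, 0], [0, 0, 0], [0, 0, 0], [0, 0, 0], [0, 0, 0], [0, 0, 0], [0, 0, 0], [0, 0, 0], [0, 0, 0]]' --gripper '[-1, -1, -1, -0.2, 0.1, 0.3, 0.4, 0.5, 1, 1]' --squeeze 25

```text
time: 17.65
tool_pos: [0.3375, -0.3203, 0.0303]
tool_rot: [3.141, 0.0, 1.571]
contact_force: [-0.2, 0.2, -0.3]
opening: 0.0406
```

carry_out --translation '[[0, 0, 0], [0, 0, 0], [0, 0, 0], [0, 0, 0]]' --turn '[[0, 0, 0], [0, 0, 0], [0, 0, 0], [0, 0, 0]]' --gripper '[1, 1, 1, 1]'

```text
time: 18.05
tool_pos: [0.3373, -0.32, 0.03]
tool_rot: [-3.141, -0.001, 1.571]
contact_force: [-0.7, 0.4, 1.0]
opening: 0.0191
```

carry_out --translation '[[0, 0, -0.01], [0, 0, -0.02], [0, 0, -0.02], [0, 0, -0.02], [0.0206, 0.0109, 0], [0.0412, 0.0219, 0], [0.0412, 0.0219, 0], [0.0412, 0.0219, 0], [0.0412, 0.0219, 0], [0.0412, 0.0219, 0]]' --turn '[[0, 0, 0], [0, 0, 0], [0, 0, 0], [0, 0, 0], [0, 0, 0], [0, 0, 0], [0, 0, 0], [0, 0, 0], [0, 0, 0], [0, 0, 0]]' --gripper '[1, 1, 1, 1, 1, 1, 1, 1, 1, 1]'

```text
time: 19.05
tool_pos: [0.4586, -0.092, 0.1008]
tool_rot: [3.141, 0.0, 1.571]
contact_force: [0.8, -0.8, -1.7]
opening: 0.0194
```

carry_out --translation '[[0.0412, 0.0219, 0], [0.0412, 0.0219, 0], [0.0412, 0.0219, 0], [0.0412, 0.0219, 0], [0.0412, 0.0219, 0], [0.0412, 0.0219, 0], [0.0412, 0.0219, 0], [0.0412, 0.0219, 0], [0.0206, 0.0105, 0], [0, 0, 0]]' --turn '[[0, 0, 0], [0, 0, 0], [0, 0, 0], [0, 0, 0], [0, 0, 0], [0, 0, 0], [0, 0, 0], [0, 0, 0], [0, 0, 0], [0, 0, 0]]' --gripper '[1, 1, 1, 1, 1, 1, 1, 1, 1, 1]'

```text
time: 20.05
tool_pos: [0.6438, 0.2599, 0.0999]
tool_rot: [3.141, -0.001, 1.574]
contact_force: [-0.2, -0.3, -1.3]
opening: 0.0192
```

carry_out --translation '[[0, 0, 0.015], [0, 0, 0], [0, 0, 0]]' --turn '[[0, 0, 0], [0, 0, 0], [0, 0, 0]]' --gripper '[1, 1, 1]'

```text
time: 20.35
tool_pos: [0.6427, 0.2551, 0.0843]
tool_rot: [-3.139, 0.001, 1.569]
contact_force: [0.3, -0.2, -2.3]
opening: 0.0192
```

```bash
python3 - <<'E'
from h import *
p=read_camera('scene');s=robot.observe();print(s['tool_pos'],s['tool_rot'],s['opening'],s['contact_force'])
save(cv2.resize(p['img'][240:360,300:460],(800,600),interpolation=cv2.INTER_CUBIC),'a4.png')
E
```

```text
[0.64318252 0.25536217 0.08502015] [-3.14074052e+00  3.12925388e-04  1.56960682e+00] 0.019177702622962534 [-0.16137491 -0.42276726 -2.61993621]
```

View pics/a4.png

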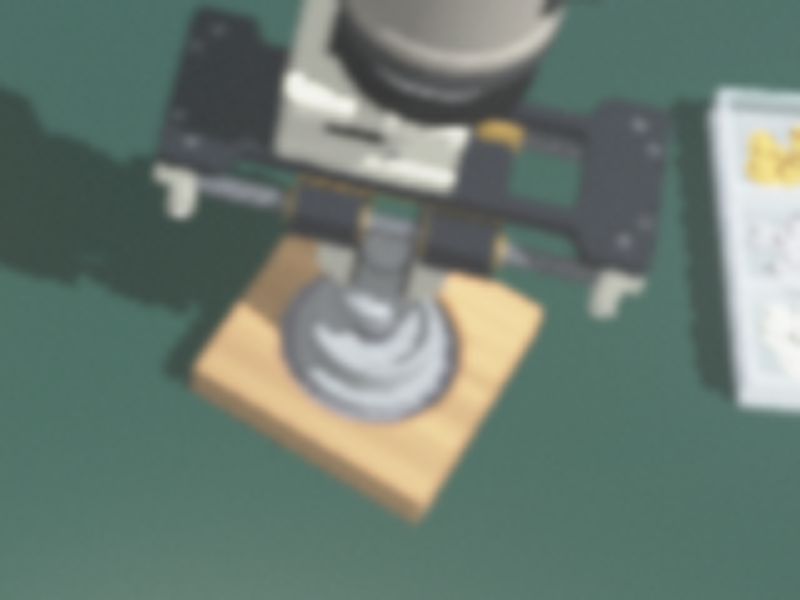

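carry_out --translation '[[0, 0, 0.01], [0, 0, 0.005], [0, 0, 0.002], [0, 0, 0.001], [0, 0, 0.001], [0, 0, 0.001], [0, 0, 0]]' --turn '[[0, 0, 0], [0, 0, 0], [0, 0, 0], [0, 0, 0], [0, 0, 0], [0, 0, 0], [0, 0, 0]]' --gripper '[1, 1, 1, 1, 1, 1, 1]'

```text
time: 21.1
tool_pos: [0.6435, 0.2567, 0.0652]
tool_rot: [3.141, -0.0, 1.571]
contact_force: [0.2, -0.9, -1.6]
opening: 0.0192
```

carry_out --translation '[[0, 0, 0.0005], [0, 0, 0.0005], [0, 0, 0]]' --turn '[[0, 0, 0], [0, 0, 0], [0, 0, 0]]' --gripper '[1, 1, 1]'

```text
time: 21.4
tool_pos: [0.6436, 0.2568, 0.0651]
tool_rot: [3.141, -0.0, 1.571]
contact_force: [-2.0, -1.0, 4.6]
opening: 0.0193
```

carry_out --translation '[[0, 0, 0], [0, 0, 0], [0, 0, 0], [0, 0, 0], [0, 0, -0.02], [0, 0, -0.025], [0, 0, -0.02], [-0.0208, -0.0386, 0], [-0.0208, -0.0386, 0], [-0.0208, -0.0386, 0]]' --turn '[[0, 0, 0], [0, 0, 0], [0, 0, 0], [0, 0, 0], [0, 0, 0], [0, 0, 0], [0, 0, 0], [0, 0, 0], [0, 0, 0], [0, 0, 0]]' --gripper '[-0.2, -0.2, -0.2, -0.2, -0.2, -0.2, -0.2, -0.2, -0.2, -0.2]'

```text
time: 22.4
tool_pos: [0.5262, 0.1935, 0.129]
tool_rot: [3.141, -0.0, 1.571]
contact_force: [-0.2, -0.1, 0.3]
opening: 0.0548
```

carry_out --translation '[[-0.0208, -0.0386, 0], [-0.0208, -0.0386, 0], [-0.0208, -0.0388, 0], [0, 0, 0.03], [0, 0, 0], [0, 0, 0]]' --turn '[[0, 0, 0], [0, 0, 0], [0, 0, 0], [0, 0, 0], [0, 0, 0], [0, 0, 0]]' --gripper '[-0.2, -0.2, -0.2, -0.2, -0.2, -0.2]'

```text
time: 23.0
tool_pos: [0.4123, 0.1319, 0.0994]
tool_rot: [-3.142, -0.0, 1.571]
contact_force: [0.3, 0.1, 0.2]
opening: 0.0552
```

```bash
python3 - <<'E'
from h import *
p=read_camera('scene');s=robot.observe();print(s['tool_pos'],s['tool_rot'],s['opening'],s['contact_force'])
save(cv2.resize(p['img'][150:360,260:470],(600,600),interpolation=cv2.INTER_CUBIC),'a5.png')
E
```

```text
[0.41282972 0.13207164 0.09975207] [ 3.14049877e+00 -2.78627232e-04  1.57112438e+00] 0.05512023746885164 [ 8.30866516e-01  5.62449687e-04 -1.96718610e-01]
```

View pics/a5.png

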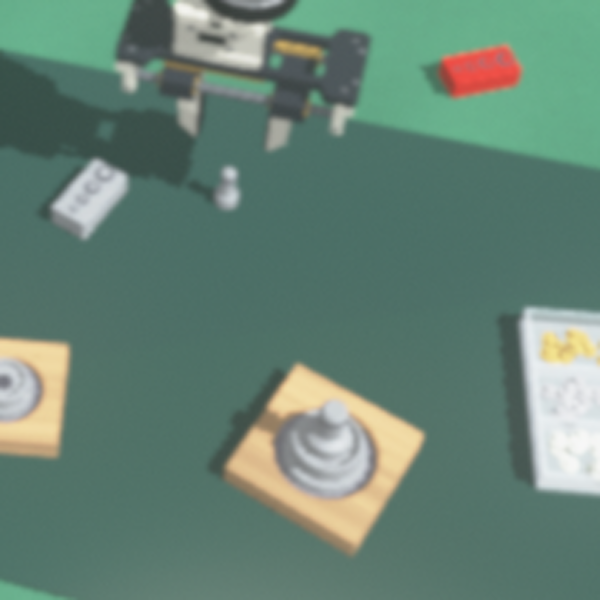

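The broad punch stands in the big die's cup, at crop (333,435). The gripper is above the slim punch at (228,188).

carry_out --translation '[[0, 0, 0.03], [0, 0, 0.025], [0, 0, 0.0115], [0, 0, 0.005], [0, 0, 0], [0, 0, 0], [0, 0, 0], [0, 0, 0], [0, 0, 0], [0, 0, 0]]' --turn '[[0, 0, 0], [0, 0, 0], [0, 0, 0], [0, 0, 0], [0, 0, 0], [0, 0, 0], [0, 0, 0], [0, 0, 0], [0, 0, 0], [0, 0, 0]]' --gripper '[-0.2, -0.2, -0.2, 0.1, 0.3, 0.5, 0.6, 0.7, 1, 1]' --squeeze 15

```text
time: 24.05
tool_pos: [0.412, 0.1318, 0.028]
tool_rot: [3.141, -0.0, 1.571]
contact_force: [-0.3, 0.1, 3.4]
opening: 0.0112
```

carry_out --translation '[[0, 0, 0], [0, 0, 0], [0, 0, 0]]' --turn '[[0, 0, 0], [0, 0, 0], [0, 0, 0]]' --gripper '[1, 1, 1]'

```text
time: 24.35
tool_pos: [0.412, 0.1319, 0.028]
tool_rot: [3.141, -0.0, 1.571]
contact_force: [-0.5, -0.8, 6.6]
opening: 0.0113
```

carry_out --translation '[[0, 0, -0.01], [0, 0, -0.025], [0, 0, -0.025], [-0.021, 0.0408, 0], [-0.021, 0.0408, 0], [-0.021, 0.0408, 0], [-0.021, 0.0408, 0], [-0.021, 0.0408, 0], [-0.021, 0.0408, 0], [0, 0, 0]]' --turn '[[0, 0, 0], [0, 0, 0], [0, 0, 0], [0, 0, 0], [0, 0, 0], [0, 0, 0], [0, 0, 0], [0, 0, 0], [0, 0, 0], [0, 0, 0]]' --gripper '[1, 1, 1, 1, 1, 1, 1, 1, 1, 1]'

```text
time: 25.35
tool_pos: [0.6604, 0.0025, 0.0872]
tool_rot: [3.138, 0.001, 1.568]
contact_force: [0.8, 0.2, -0.4]
opening: 0.0116
```

carry_out --translation '[[0, 0, 0.01], [0, 0, 0], [0, 0, 0], [0, 0, 0]]' --turn '[[0, 0, 0], [0, 0, 0], [0, 0, 0], [0, 0, 0]]' --gripper '[1, 1, 1, 1]'

```text
time: 25.75
tool_pos: [0.6559, 0.0066, 0.0781]
tool_rot: [-3.142, -0.0, 1.572]
contact_force: [-0.9, -0.7, -0.5]
opening: 0.0112
```

```bash
python3 - <<'E'
from h import *
p=read_camera('scene');s=robot.observe();print(s['tool_pos'],s['tool_rot'],s['opening'],s['contact_force'])
save(cv2.resize(p['img'][230:320,210:330],(800,600),interpolation=cv2.INTER_CUBIC),'a6.png')
E
```

```text
[0.65614791 0.00646504 0.07822956] [ 3.14116871e+00 -3.70639030e-05  1.57186992e+00] 0.011504789476180964 [-0.49715074  0.05628175 -0.54121326]
```

View pics/a6.png

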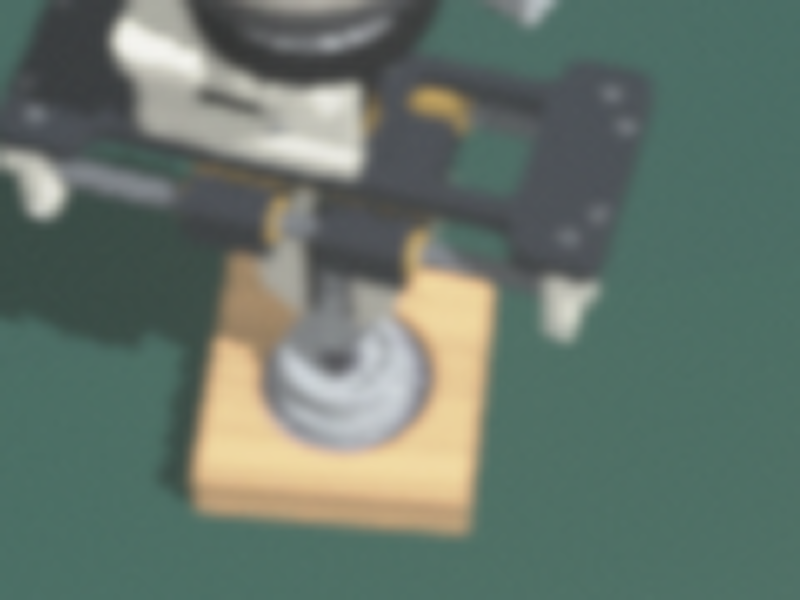

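carry_out --translation '[[0, 0, 0.01], [0, 0, 0.005], [0, 0, 0.002], [0, 0, 0.001], [0, 0, 0.0005], [0, 0, 0.0005], [0, 0, 0]]' --turn '[[0, 0, 0], [0, 0, 0], [0, 0, 0], [0, 0, 0], [0, 0, 0], [0, 0, 0], [0, 0, 0]]' --gripper '[1, 1, 1, 1, 1, 1, 1]'

```text
time: 26.5
tool_pos: [0.6566, 0.0059, 0.0591]
tool_rot: [3.141, -0.0, 1.571]
contact_force: [-1.6, -0.1, 2.6]
opening: 0.0117
```

carry_out --translation '[[0, 0, 0], [0, 0, 0], [0, 0, 0], [0, 0, -0.02], [0, 0, -0.025], [0, 0, -0.02], [0.0025, -0.0414, 0], [0.0025, -0.0414, 0], [0.0025, -0.0414, 0], [0.0025, -0.0414, 0]]' --turn '[[0, 0, 0], [0, 0, 0], [0, 0, 0], [0, 0, 0], [0, 0, 0], [0, 0, 0], [0, 0, 0], [0, 0, 0], [0, 0, 0], [0, 0, 0]]' --gripper '[-0.5, -0.5, -0.5, -0.5, -0.5, -0.5, -0.5, -0.5, -0.5, -0.5]'

```text
time: 27.5
tool_pos: [0.4893, 0.0159, 0.1236]
tool_rot: [3.141, -0.0, 1.571]
contact_force: [-0.4, 0.4, 0.5]
opening: 0.0687
```

carry_out --translation '[[0.0025, -0.0414, 0], [0, 0, 0], [0, 0, 0], [0, 0, 0.04], [0, 0, 0], [0, 0, 0]]' --turn '[[0, 0, 0], [0, 0, 0.12], [0, 0, 0.12], [0, 0, 0.09], [0, 0, 0], [0, 0, 0]]' --gripper '[-0.5, -0.5, -0.5, -0.5, -0.5, -0.5]'

```text
time: 28.1
tool_pos: [0.4491, 0.0183, 0.0837]
tool_rot: [-3.14, 0.0, 1.243]
contact_force: [0.4, 0.6, -0.4]
opening: 0.0687
```

```bash
python3 - <<'E'
from h import *
p=read_camera('scene');s=robot.observe();print(s['tool_pos'],s['tool_rot'],s['opening'],s['contact_force'])
save(cv2.resize(p['img'][160:320,200:410],(800,600),interpolation=cv2.INTER_CUBIC),'a7.png')
E
```

```text
[0.44987125 0.01823401 0.08436465] [ 3.14132661e+00 -1.40974066e-04  1.24319012e+00] 0.06902764697784165 [-0.33297185 -0.1043682  -0.64348856]
```

View pics/a7.png

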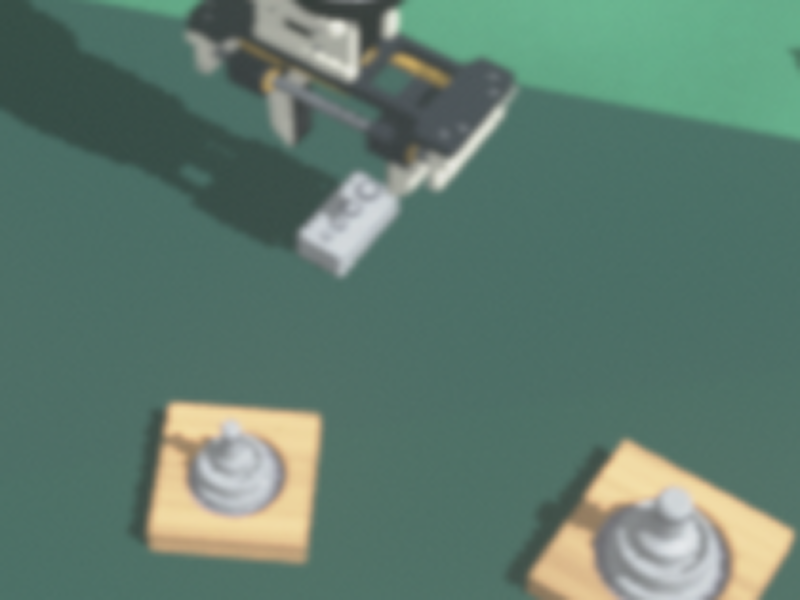

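Both punches stand in their dies at crop (232,450) and (672,520). The jaws are aligned across the plate.

carry_out --translation '[[0, 0, 0.03], [0, 0, 0.02], [0, 0, 0.01], [0, 0, 0.004], [0, 0, 0], [0, 0, 0], [0, 0, 0], [0, 0, 0], [0, 0, 0], [0, 0, 0]]' --turn '[[0, 0, 0], [0, 0, 0], [0, 0, 0], [0, 0, 0], [0, 0, 0], [0, 0, 0], [0, 0, 0], [0, 0, 0], [0, 0, 0], [0, 0, 0]]' --gripper '[-0.5, -0.5, -0.5, -0.5, 0, 0.2, 1, 1, 1, 1]' --squeeze 40

```text
time: 29.15
tool_pos: [0.4498, 0.0184, 0.02]
tool_rot: [3.141, -0.0, 1.241]
contact_force: [-0.4, 1.2, 4.1]
opening: 0.0333
```

carry_out --translation '[[0, 0, 0], [0, 0, 0]]' --turn '[[0, 0, 0], [0, 0, 0]]' --gripper '[1, 1]'

```text
time: 29.35
tool_pos: [0.4497, 0.0184, 0.02]
tool_rot: [3.141, -0.0, 1.241]
contact_force: [-0.7, 1.2, 5.7]
opening: 0.0332
```

carry_out --translation '[[0, 0, -0.01], [0, 0, -0.025], [0, 0, -0.025], [0, 0, 0], [0, 0, 0], [0, 0, 0], [-0.0363, 0.0257, 0], [-0.0363, 0.0257, 0], [-0.0363, 0.0257, 0], [-0.0363, 0.0257, 0]]' --turn '[[0, 0, 0], [0, 0, 0], [0, 0, 0], [0, 0, -0.12], [0, 0, -0.12], [0, 0, -0.12], [0, 0, 0], [0, 0, 0], [0, 0, 0], [0, 0, 0]]' --gripper '[1, 1, 1, 1, 1, 1, 1, 1, 1, 1]'

```text
time: 30.35
tool_pos: [0.557, -0.1251, 0.0797]
tool_rot: [-3.141, -0.0, 1.601]
contact_force: [0.8, -0.3, -3.4]
opening: 0.0338
```

carry_out --translation '[[-0.0363, 0.0257, 0], [-0.0363, 0.0257, 0], [-0.0366, 0.0255, 0], [0, 0, 0.015], [0, 0, 0], [0, 0, 0]]' --turn '[[0, 0, 0], [0, 0, 0], [0, 0, 0], [0, 0, 0], [0, 0, 0], [0, 0, 0]]' --gripper '[1, 1, 1, 1, 1, 1]'

```text
time: 30.95
tool_pos: [0.6354, -0.2293, 0.0636]
tool_rot: [-3.138, -0.002, 1.601]
contact_force: [0.2, -0.2, -3.4]
opening: 0.0334
```

```bash
python3 - <<'E'
from h import *
p=read_camera('scene');s=robot.observe();print(s['tool_pos'],s['tool_rot'],s['opening'],s['contact_force'])
save(cv2.resize(p['img'][200:305,110:250],(800,600),interpolation=cv2.INTER_CUBIC),'a8.png')
E
```

```text
[ 0.6359714  -0.22935374  0.0645264 ] [-3.13997869e+00 -1.07886154e-03  1.60184181e+00] 0.03367371495292443 [-0.00677194  0.40432142 -2.17874781]
```

View pics/a8.png

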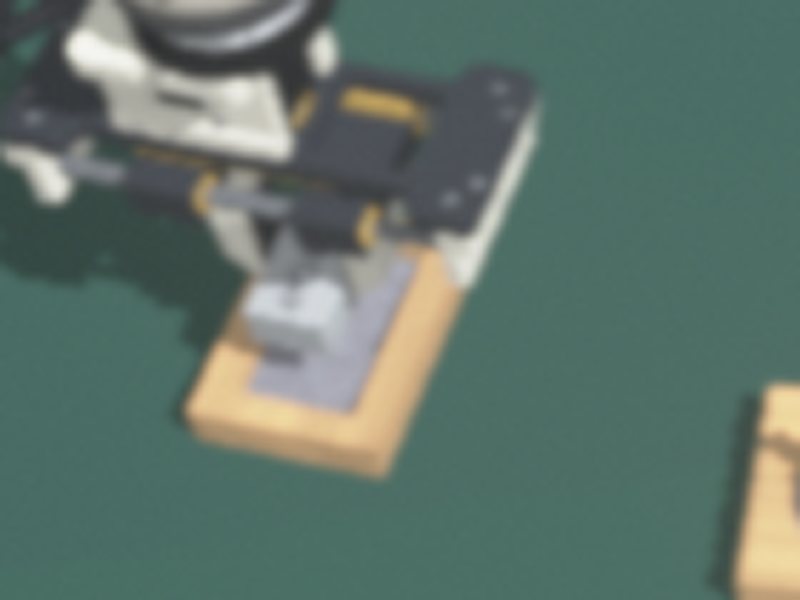

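carry_out --translation '[[0, 0, 0.012], [0, 0, 0.01], [0, 0, 0.005], [0, 0, 0.002], [0, 0, 0.001], [0, 0, 0.001], [0, 0, 0.0005], [0, 0, 0]]' --turn '[[0, 0, 0], [0, 0, 0], [0, 0, 0], [0, 0, 0], [0, 0, 0], [0, 0, 0], [0, 0, 0], [0, 0, 0]]' --gripper '[1, 1, 1, 1, 1, 1, 1, 1]'

```text
time: 31.8
tool_pos: [0.6369, -0.2306, 0.0333]
tool_rot: [3.141, 0.0, 1.601]
contact_force: [1.0, -0.4, -3.4]
opening: 0.0335
```

carry_out --translation '[[0, 0, 0.0007], [0, 0, 0.0005], [0, 0, 0.0003], [0, 0, 0]]' --turn '[[0, 0, 0], [0, 0, 0], [0, 0, 0], [0, 0, 0]]' --gripper '[1, 1, 1, 1]'

```text
time: 32.2
tool_pos: [0.6368, -0.2306, 0.0321]
tool_rot: [3.141, 0.0, 1.601]
contact_force: [-1.5, -0.3, 1.4]
opening: 0.0333
```

Contact came at the seating height. Release, lift, move back out of view.

carry_out --translation '[[0, 0, 0], [0, 0, 0], [0, 0, 0], [0, 0, 0], [0, 0, -0.02], [0, 0, -0.03], [0, 0, -0.04], [0, -0.04, -0.02], [0, -0.045, 0], [0, -0.045, 0]]' --turn '[[0, 0, 0], [0, 0, 0], [0, 0, 0], [0, 0, 0], [0, 0, 0], [0, 0, 0], [0, 0, 0], [0, 0, 0], [0, 0, 0], [0, 0, 0]]' --gripper '[-0.5, -0.5, -0.5, -0.5, -0.5, -0.5, -0.5, -0.5, -0.5, -0.5]'

```text
time: 33.2
tool_pos: [0.5058, -0.2345, 0.1424]
tool_rot: [3.14, 0.001, 1.602]
contact_force: [-0.9, -1.5, 0.3]
opening: 0.0688
```

carry_out --translation '[[0, -0.04, 0], [0, 0, 0], [0, 0, 0], [0, 0, 0]]' --turn '[[0, 0, 0], [0, 0, 0], [0, 0, 0], [0, 0, 0]]' --gripper '[-0.5, -0.5, -0.5, -0.5]'

```text
time: 33.6
tool_pos: [0.4681, -0.2361, 0.142]
tool_rot: [3.14, 0.001, 1.601]
contact_force: [1.3, -0.4, -0.5]
opening: 0.0687
```

```bash
python3 - <<'E'
from h import *
p=read_camera('scene');q=read_camera('top')
s=robot.observe();print(s['time'],s['tool_pos'],s['contact_force'])
for pp in([p],[q]):
  for n,xy,z in(('big_die',(.643,.257),.022),('small_die',(.657,.006),.022),('broad_punch',(.6435,.257),.045),('slim_punch',(.657,.006),.041),('anvil_plate',(.637,-.23),.022)):
    try: 
      v,f,k=fit(pp,n,xy,z);print(n,np.round(v,4),round(f,3))
    except ZeroDivisionError: print(n,'none')
  for n in('snap_tray','shears'): print(n,[np.round(w(pp[0],t['pixel'],.01),3) for t in nets.tip_of(pp[0],n)[:1]])
save(np.vstack([cv2.resize(p['img'][190:350,80:500],(800,305),interpolation=cv2.INTER_CUBIC),cv2.resize(q['img'][110:240,100:440],(800,295),interpolation=cv2.INTER_CUBIC)]),'a9.png')
E
```

```text
33.7 [ 0.46805198 -0.23585946  0.14157755] [-0.24657529 -0.55763774 -0.89771201]
big_die [ 0.6428  0.2571 -0.0019] 0.594
small_die [ 0.6561  0.0068 -0.0066] 0.627
broad_punch [0.6422 0.2566 0.171 ] 0.085
slim_punch [0.6528 0.0055 0.0502] 0.49
anvil_plate [ 0.636  -0.232   0.0398] 0.07
snap_tray [array([0.536, 0.46 , 0.01 ])]
shears [array([ 0.539, -0.455,  0.01 ])]
big_die [0.6437 0.2571 0.2186] 0.515
small_die [0.6577 0.0056 0.2132] 0.418
broad_punch none
slim_punch [ 0.6849  0.0076 -0.1872] 0.939
anvil_plate [ 0.6377 -0.2326  0.0297] 0.086
snap_tray [array([0.534, 0.469, 0.01 ])]
shears [array([ 0.535, -0.442,  0.01 ])]
```

View pics/a9.png

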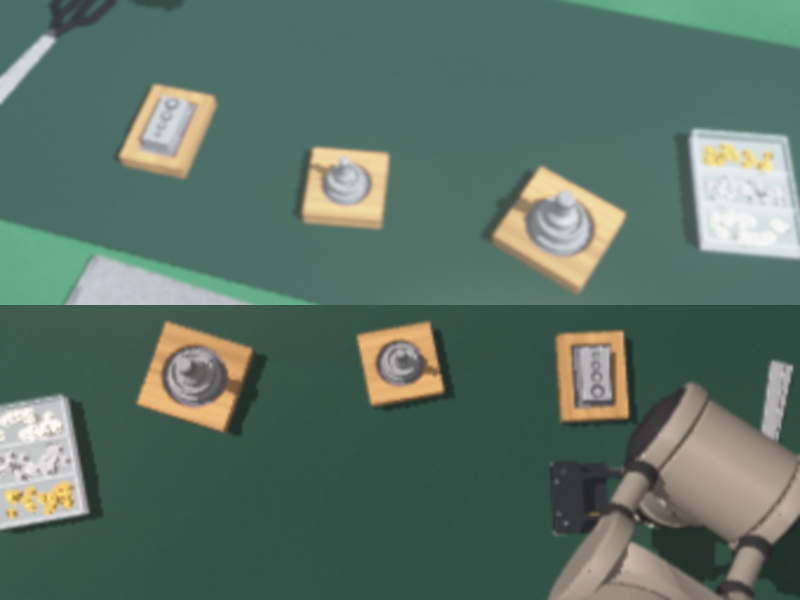

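All five pieces are in place: the plate at scene crop (167,125), the small set at (346,180) and the large set at (560,222). The tray and shears have not moved.

```bash
python3 -c "
from cell import robot
print(robot.hand_in())"
```

```text
the job is handed in; nothing more can be done
None
```

I put all five pieces back in their blocks and handed the job in at about 34 s on the robot's clock, out of the 115 s allowed.

**What I did:** I seated the large die, then the small die, then stood the broad and slim punches in their cups. The anvil plate went last, hollows up. Each piece was lowered gently until the tool felt contact, at heights that match it sitting fully down, and only then released.

**Last checks:**
- **Pictures:** the final scene and top views show both dies and the plate in their recesses and both punches standing upright. The arm was clear of everything.
- **Position fits:** the plate (both cameras) and the broad punch (scene camera) fitted within about 3 mm of their targets.
- **Bystanders:** the pictures show the tray and shears where they were; their measured positions vary by about a centimetre, which is the usual scatter of those readings. I did not go near the red and yellow look-alikes.

**Checks that failed or disagreed:**
- **Dies:** the punches now hide part of each die, so the final die fits were poor (mismatch 0.42–0.63). Their fits before the punches went in were good.
- **Slim punch:** its final fits were unreliable in both cameras, and the top view put it about 3 cm off. I relied on the pictures and the contact height for it.
- **Broad punch:** the top-view network did not find it.

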